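Start the yarn winder

ROBOT

A 6-joint arm with a two-finger parallel gripper is mounted at the origin on the work surface. World frame = base frame: x ahead of the robot, y to its left, z up, the work surface at z = 0. Lengths are in m, angles in rad, forces in N, time in s.
With the tool pointing down it reaches from about 0.2 to 0.875 m from the base axis. Payload 3.4 kg.
Tool frame: the origin (TCP) lies on the centre line of the jaws, within the pads' length; the fingertips stand 14 mm ahead of it and the grasp point (between the pads) lies 5 mm behind it (r.nose_length is the distance from the TCP to the fingertips, in m); y points along the fingers, x is the direction in which the jaws open and shut, and the axes are right-handed (so a half turn about y gives the same grasp; the last joint's range is limited). The gripper opens to 94 mm and grips with 3 to 60 N. Pads are 16 mm wide; open, the fingers measure 119 mm over their backs; the gripper's body (75 mm by 177 mm) begins 78 mm behind the grasp point.
Start: joints at [-1.336, 0.276, 1.505, -0, 1.361, -0.121], TCP at [0.2, -0.539, 0.219] pointing down, gripper open.
Joint ranges: [-2.89, 2.89], [-0.75, 2.08], [0.22, 2.7], [-1.18, 4.32], [0.11, 2.71], [-2.7, 2.7]. Speed limits (rad/s): [2.57, 2.57, 3.14, 3.14, 3.14, 3.14].

INTERFACE

Orientations are given as [roll, pitch, yaw] about the fixed x, y, z axes, in that order (R = Rz(yaw) Ry(pitch) Rx(roll)).
In Python, from bench import r, viewer gives the robot as it stands.
- The arm moves only by the shell command python3 -m creep 'ROWS'. ROWS is JSON, a list of rows, each an object of numbers: "gripper": the opening, from 0 (shut) to 1 (fully open); "x", "y", "z": the shift along the world's x, y, z in mm; "wx", "wy", "wz": the turn, a rotation vector about the world's x, y, z in degrees. In form: [{"gripper": .., "x": .., "y": .., "z": .., "wx": .., "wy": .., "wz": ..}, ...]. A call has 1 to 20 rows; each row is the pose to reach, as a shift and turn from the pose commanded when the call began; what a row does not reach only later rows make up. A row lasts 1/12 s, in which the tool goes at most 41.7 mm and 7.16 degrees, less where a joint would pass 70% of its speed; a pose out of reach is approached as far as the arm can. A call with a gripper value outside its range is refused whole. The fingers move at their own pace and stop on an object; the grip force is fixed at half the most. Time passes only in rows, so rows that repeat a pose let the fingers close. It gives the time, the measured TCP pose, the force and the opening at its end, in the units of the state.
- r.read_state(): the state, without advancing time (a new reading comes with each control period).
- viewer.get_image(name): name is "side" or "top" or "wrist"; returns a dict with "color" (420x560x3 uint8, red, green, blue), "fx", "fy", "cx", "cy" (pixels), "D" ([k1, k2, p1, p2, k3] as OpenCV has them; the pictures are not rectified), "rvec" (rotation vector, rad) and "tvec" (3), from world to camera coordinates, as OpenCV has them. Camera axes: x right, y down, z forward; pixel columns grow to the right and rows downward; lengths in m; the calibration is good to about 2 mm. A picture is of the moment at which its call begins. There is no depth.
- r.hand_in(): hands the job in, once; it reports no verdict.
The state is a dict: "t": time; "q": joint angles; "joint_velocities": joint speeds; "tau": joint torques, N m; "eef_pos": TCP position; "ee_rot": TCP orientation; "contact_force": force on the tool from outside, world axes, zero at the start; "moment": the same for the moment, N m; "finger_gap": finger opening in m.
Only numpy, scipy, OpenCV 4.12 (cv2) and the standard library are available. Lean on these libraries where they do the work, as an engineer would, in place of code of your own. Each camera call takes 0.05 s, during which the arm holds its last target. There are 200 camera calls.

TASK

Start the yarn winder. First throw the isolator's T handle all the way over from off (leaning towards the robot) to on (leaning away), before pressing any key; then on the console hold the round key fully down for two seconds to clear the counter, press the long bar key fully, and lastly press the triangular key fully to start, letting each key come right up before the next. Press one key at a time, never press the square stop key, leave the power on, and do not disturb the bobbin, the darning mushroom or the mug.

Things in the scene. Friction and masses are not known exactly. Their poses are not given: they have to be found in the camera images.
- console: grey box-shaped control console of the yarn winder, fixed to the table: 140 (x) by 370 (y) by 50 mm high; origin at the centre of its underside. Four white plastic keys of different outline stand in one row along its y axis, 85 mm apart, on the flat top; which key is in which place varies
- isolator: grey power isolator box, fixed to the table, 120 (x) by 90 (y) by 50 mm high, origin at the centre of its underside; on its top is a T handle that swings in its x-z plane: off leaning to its -x side (towards the robot), on leaning to its +x side (away from the robot)
- isolator_pivot (a point): hinge axis of the T handle (parallel to the isolator's y axis), 50 mm above the table; axes as the isolator's
- isolator_grip (a point): centre of the T handle's black cross bar (70 mm long along the isolator's y, 22 mm thick), 100 mm from the hinge axis at the end of a 12 mm steel rod; moves with the handle
- isolator_handle (a joint): angle of the T handle: 0 = off (leaning 0.6 rad towards the isolator's -x), 0.6 = upright, 1.2 = fully on (leaning 0.6 rad to +x). It is over-centre: it falls to whichever side it is past upright
- key_round_top (a point): centre of the top face of the round key, diameter 60 mm; 74 mm above the table when up, goes straight down with the key; axes as the console's
- key_round (a joint): how far the round key is pressed: 0 = up, 0.008 m = fully down (1.5 N to start, 5 N at the bottom); springs back up
- key_bar_top (a point): centre of the top face of the long bar key, 90 mm along the console's x by 30 mm; 74 mm above the table when up, goes straight down with the key; axes as the console's
- key_bar (a joint): how far the bar key is pressed: 0 = up, 0.008 m = fully down (1.5 N to start, 5 N at the bottom); springs back up
- key_triangle_top (a point): centre of the top face of the triangular key, equal sides of 73 mm; 74 mm above the table when up, goes straight down with the key; axes as the console's
- key_triangle (a joint): how far the triangle key is pressed: 0 = up, 0.008 m = fully down (1.5 N to start, 5 N at the bottom); springs back up
- key_square_top (a point): centre of the top face of the square stop key, 60 by 60 mm; 74 mm above the table when up, goes straight down with the key; axes as the console's
- key_square (a joint): how far the square key is pressed: 0 = up, 0.008 m = fully down (1.5 N to start, 5 N at the bottom); springs back up
- bobbin: loose empty clear plastic bobbin, diameter 84, 60 mm high, standing; origin centre of underside
- mushroom: loose wooden darning mushroom, diameter 68, 92 mm high, standing; origin centre of underside
- mug: loose white mug, diameter 80, 95 mm high, handle at its +y; origin centre of underside

How it is judged:
By the outcome, as a careful person would: the job done as asked, in the order asked, and still so for the second after the job is handed in, with the robot touching nothing.
It also fails if it takes over 59 s, if anything falls off the work surface, if the arm or the gripper's body presses on something with over 40 N, if the wrist force passes 120 N, or if a joint passes its speed limit or range.

## Working session

There is one attempt and no reset: what is moved stays moved. The work goes in short steps, Python scripts to look and compute and a shell command to move; the robot and the scene stay as the last step left them, time stands still between calls to the robot, and variables do not carry over. Pictures are saved under pics/ and viewed, about 8 in all and at most 12, crops included, and the job is handed in when it is done.

```bash
mkdir -p pics; ls; cat > h.py <<'E'
from bench import r, viewer
import cv2, numpy as np
def get(n,save=None):
    im=viewer.get_image(n)
    if save: cv2.imwrite('pics/'+save,im['color'][:,:,::-1])
    return im
def K(im): return np.array([[im['fx'],0,im['cx']],[0,im['fy'],im['cy']],[0,0,1]])
def ray(im,p,z):
    R=cv2.Rodrigues(np.array(im['rvec'],float))[0];t=np.array(im['tvec'],float).ravel()
    u=cv2.undistortPoints(np.array(p,float).reshape(-1,1,2),K(im),np.array(im['D'],float)).reshape(-1,2)
    d=np.c_[u,np.ones(len(u))]@R; c=-R.T@t
    return c+d*((z-c[2])/d[:,2])[:,None]
def proj(im,P):
    return cv2.projectPoints(np.array(P,float).reshape(-1,1,3),np.array(im['rvec'],float),np.array(im['tvec'],float),K(im),np.array(im['D'],float))[0].reshape(-1,2)
E
python3 - <<'E'
from h import *
a=get('top','top0.png');b=get('side','side0.png')
import pickle;pickle.dump((a,b),open('im0.pkl','wb'))
print(r.read_state())
E
```

```text
pics
{'t': 0.1, 'q': array([-1.33600811e+00,  2.76505304e-01,  1.50597273e+00,  4.74103191e-06,
        1.36066423e+00, -1.21016055e-01]), 'joint_velocities': array([-0.00055914,  0.00024072, -0.00251623, -0.00067646,  0.00079887,
       -0.00072589]), 'tau': array([ 1.35036084e-03, -4.05455589e+01, -2.37779170e+01,  7.03457231e-02,
        2.99092638e-02, -4.07780237e-05]), 'eef_pos': array([ 0.20017803, -0.53853906,  0.21871976]), 'ee_rot': array([-1.57060466e+00,  1.53771445e-03, -1.21499290e+00]), 'contact_force': array([0.34139856, 0.4399752 , 0.08829946]), 'moment': array([-0.02073404, -0.00081221,  0.05267822]), 'finger_gap': 0.09388047457567769}
```

View pics/top0.png

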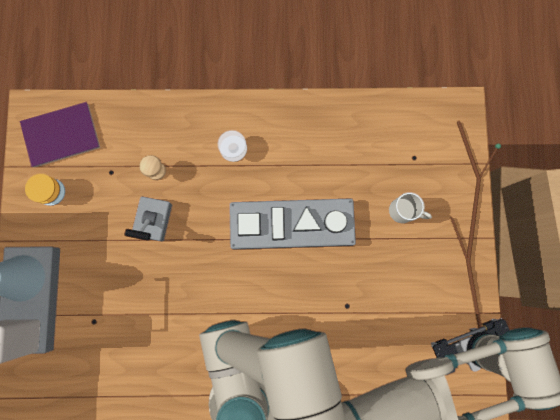

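View pics/side0.png

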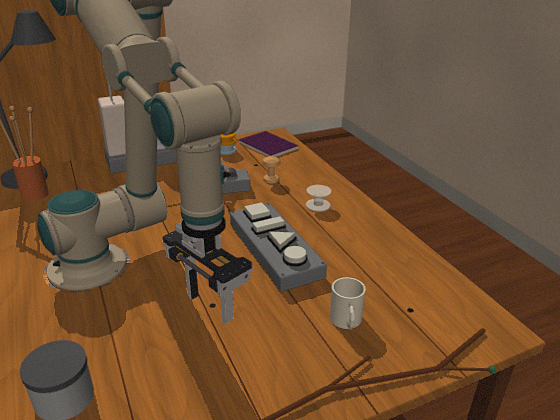

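The top view (up = +x, left = +y) shows the console keys from left to right: square (249,224), bar (278,223), triangle (307,222), round (336,222). The isolator is at (150,219) with its black grip at (138,235). The mushroom (152,167), bobbin (232,146) and mug (408,208) are all clear of the row.

```bash
python3 - <<'E'
from h import *
import pickle
a,b=pickle.load(open('im0.pkl','rb'))
c=a['color']; hsv=cv2.cvtColor(c,cv2.COLOR_RGB2HSV)
m=((hsv[...,1]<40)&(hsv[...,2]>165)).astype(np.uint8); m[:, :225]=0; m[:195]=0; m[252:]=0;m[:,360:]=0
n,l,st,ce=cv2.connectedComponentsWithStats(m)
for i in range(1,n):
    if st[i,4]>80: print('key',st[i],ce[i],ray(a,ce[i],.074))
m=((c.max(2)<45)).astype(np.uint8); m2=np.zeros_like(m); m2[222:245,118:158]=m[222:245,118:158]
n,l,st,ce=cv2.connectedComponentsWithStats(m2)
for i in range(1,n):
    if st[i,4]>30:
        p=np.argwhere(l==i)[:,::-1].astype(np.float32); rc=cv2.minAreaRect(p)
        print('bar',st[i],ce[i],rc); print(ray(a,np.vstack([rc[0],cv2.boxPoints(rc)]),.1325))
# isolator box / console corners by eye mask
g=((hsv[...,1]<60)&(hsv[...,2]>70)).astype(np.uint8)
for nm,(x0,x1,y0,y1) in dict(iso=(120,180,190,245),con=(222,362,190,256)).items():
    q=np.zeros_like(g); q[y0:y1,x0:x1]=g[y0:y1,x0:x1]
    q=cv2.morphologyEx(q,cv2.MORPH_CLOSE,np.ones((5,5)))
    n,l,st,ce=cv2.connectedComponentsWithStats(q); i=1+st[1:,4].argmax()
    p=np.argwhere(l==i)[:,::-1].astype(np.float32); rc=cv2.minAreaRect(p); print(nm,st[i],rc); print(ray(a,np.vstack([rc[0],cv2.boxPoints(rc)]),.05))
for nm,p in dict(mug=(408,208),bob=(232,146),mush=(151,165)).items(): print(nm,ray(a,[p],.08))
v=cv2.resize(c[180:260,110:220],None,fx=7,fy=7,interpolation=cv2.INTER_CUBIC); cv2.imwrite('pics/iso.png',v[:,:,::-1])
E
```

```text
key [231 209  25  38 271] [239.52767528 234.37638376] [[0.47998178 0.01640006 0.074     ]]
key [272 208  11  30 316] [277.22151899 222.14556962] [[ 0.51482354 -0.09325086  0.074     ]]
key [295 208  25  22 280] [306.47142857 221.56071429] [[ 0.5159291  -0.17842544  0.074     ]]
key [326 211  20  20 328] [335.55792683 220.64329268] [[ 0.51802756 -0.26304781  0.074     ]]
key [238 214  21  20 419] [248.02386635 223.47732697] [[ 0.5115513  -0.00820173  0.074     ]]
bar [126 230  24  10 134] [137.97014925 234.35074627] ((137.4359893798828, 234.35198974609375), (24.060094833374023, 6.439876556396484), 10.30484676361084)
[[0.47760147 0.29558988 0.1325    ]
 [0.47507643 0.32980371 0.1325    ]
 [0.49269419 0.32731715 0.1325    ]
 [0.48013483 0.26130768 0.1325    ]
 [0.46255199 0.26392482 0.1325    ]]
iso [ 132  197   40   44 1212] ((151.28195190429688, 218.3016357421875), (32.98166275024414, 40.883522033691406), 13.240520477294922)
[[0.53164144 0.27961025 0.05      ]
 [0.48439357 0.33891375 0.05      ]
 [0.60291428 0.31556121 0.05      ]
 [0.57942814 0.21956401 0.05      ]
 [0.46136241 0.24407305 0.05      ]]
con [ 230  199  126   50 5854] ((291.92095947265625, 223.47122192382812), (47.0395393371582, 125.12641906738281), 88.21009063720703)
[[ 0.51309502 -0.13669448  0.05      ]
 [ 0.57895315  0.05104967  0.05      ]
 [ 0.5879395  -0.32147863  0.05      ]
 [ 0.44834843 -0.32149785  0.05      ]
 [ 0.43936804  0.04566082  0.05      ]]
mug [[ 0.5528499  -0.47284012  0.08      ]]
bob [[0.74220846 0.0393155  0.08      ]]
mush [[0.68625116 0.27757709 0.08      ]]
```

View pics/iso.png

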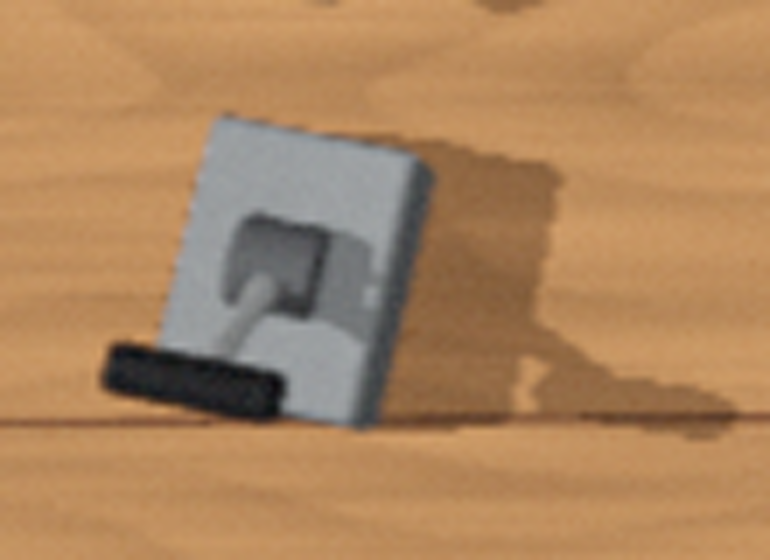

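```bash
R='x'; python3 -m creep '[{"gripper":0,"x":10,"y":20,"z":10,"wz":4},{"gripper":0,"x":20,"y":55,"z":20,"wz":11},{"gripper":0,"x":35,"y":95,"z":20,"wz":18},{"gripper":0,"x":50,"y":135,"z":20,"wz":25},{"gripper":0,"x":65,"y":170,"z":20,"wz":32},{"gripper":0,"x":80,"y":205,"z":20,"wz":39},{"gripper":0,"x":95,"y":240,"z":20,"wz":46},{"gripper":0,"x":110,"y":275,"z":20,"wz":53},{"gripper":0,"x":125,"y":310,"z":20,"wz":60},{"gripper":0,"x":140,"y":345,"z":20,"wz":67},{"gripper":0,"x":150,"y":380,"z":20,"wz":74},{"gripper":0,"x":160,"y":415,"z":20,"wz":81},{"gripper":0,"x":170,"y":450,"z":20,"wz":88},{"gripper":0,"x":180,"y":485,"z":20,"wz":95},{"gripper":0,"x":190,"y":520,"z":20,"wz":102},{"gripper":0,"x":200,"y":555,"z":20,"wz":109},{"gripper":0,"x":205,"y":590,"z":20,"wz":116},{"gripper":0,"x":210,"y":625,"z":20,"wz":123},{"gripper":0,"x":215,"y":650,"z":20,"wz":128},{"gripper":0,"x":215,"y":660,"z":20,"wz":130}]'
```

```text
schema error: expected keys gripper, x, y, z, wx, wy, wz
```

```bash
python3 -m creep '[{"gripper":0,"x":10,"y":20,"z":10,"wx":0,"wy":0,"wz":4},{"gripper":0,"x":20,"y":55,"z":20,"wx":0,"wy":0,"wz":11},{"gripper":0,"x":35,"y":90,"z":20,"wx":0,"wy":0,"wz":18},{"gripper":0,"x":50,"y":125,"z":20,"wx":0,"wy":0,"wz":25},{"gripper":0,"x":65,"y":160,"z":20,"wx":0,"wy":0,"wz":32},{"gripper":0,"x":80,"y":195,"z":20,"wx":0,"wy":0,"wz":39},{"gripper":0,"x":95,"y":230,"z":20,"wx":0,"wy":0,"wz":46},{"gripper":0,"x":110,"y":265,"z":20,"wx":0,"wy":0,"wz":53},{"gripper":0,"x":125,"y":300,"z":20,"wx":0,"wy":0,"wz":60},{"gripper":0,"x":140,"y":335,"z":20,"wx":0,"wy":0,"wz":67},{"gripper":0,"x":150,"y":370,"z":20,"wx":0,"wy":0,"wz":74},{"gripper":0,"x":160,"y":405,"z":20,"wx":0,"wy":0,"wz":81},{"gripper":0,"x":170,"y":440,"z":20,"wx":0,"wy":0,"wz":88},{"gripper":0,"x":180,"y":475,"z":20,"wx":0,"wy":0,"wz":95},{"gripper":0,"x":190,"y":510,"z":20,"wx":0,"wy":0,"wz":102},{"gripper":0,"x":200,"y":545,"z":20,"wx":0,"wy":0,"wz":109},{"gripper":0,"x":205,"y":580,"z":20,"wx":0,"wy":0,"wz":116},{"gripper":0,"x":210,"y":615,"z":20,"wx":0,"wy":0,"wz":123},{"gripper":0,"x":215,"y":640,"z":20,"wx":0,"wy":0,"wz":128},{"gripper":0,"x":215,"y":650,"z":20,"wx":0,"wy":0,"wz":130}]'; python3 -c "
from h import *
print(r.read_state())"
```

```text
t: 1.77
eef_pos: [0.4155, 0.114, 0.2392]
ee_rot: [-1.57, -0.001, 1.06]
contact_force: [0.4, -0.1, 0.1]
finger_gap: 0.0003
{'t': 1.7667, 'q': array([ 1.04692151e-01,  4.31871099e-02,  1.74649479e+00,  1.46177937e-03,
        1.35185571e+00, -9.55977643e-01]), 'joint_velocities': array([ 0.23362316,  0.03494944, -0.03428803, -0.05020187,  0.01926113,
       -0.11504938]), 'tau': array([-5.50558716e-01, -2.64799726e+01, -2.34581012e+01,  2.24268157e-01,
        8.12077615e-02, -7.47436134e-03]), 'eef_pos': array([0.41550822, 0.11398209, 0.23918092]), 'ee_rot': array([-1.57001805e+00, -1.19722171e-03,  1.06035188e+00]), 'contact_force': array([ 0.36501154, -0.1498997 ,  0.07438199]), 'moment': array([-0.08523903, -0.14908178, -0.02853755]), 'finger_gap': 0.00026637846305272735}
```

```bash
python3 -m creep '[{"gripper":0,"x":5,"y":25,"z":0,"wx":0,"wy":0,"wz":5},{"gripper":0,"x":10,"y":60,"z":0,"wx":0,"wy":0,"wz":10},{"gripper":0,"x":15,"y":95,"z":0,"wx":0,"wy":0,"wz":14},{"gripper":0,"x":20,"y":130,"z":0,"wx":0,"wy":0,"wz":18},{"gripper":0,"x":25,"y":165,"z":0,"wx":0,"wy":0,"wz":18},{"gripper":0,"x":25,"y":185,"z":0,"wx":0,"wy":0,"wz":18},{"gripper":0,"x":25,"y":192,"z":-5,"wx":0,"wy":0,"wz":18},{"gripper":0,"x":25,"y":192,"z":-30,"wx":0,"wy":0,"wz":18},{"gripper":0,"x":25,"y":192,"z":-60,"wx":0,"wy":0,"wz":18},{"gripper":0,"x":25,"y":192,"z":-85,"wx":0,"wy":0,"wz":18},{"gripper":0,"x":25,"y":192,"z":-97,"wx":0,"wy":0,"wz":18},{"gripper":0,"x":25,"y":192,"z":-100,"wx":0,"wy":0,"wz":18},{"gripper":0,"x":25,"y":192,"z":-100,"wx":0,"wy":0,"wz":18}]'; python3 -c "
from h import *
get('wrist','w1.png');a=get('side');c=a['color'][130:230,160:300];cv2.imwrite('pics/s1.png',cv2.resize(c,None,fx=4,fy=4)[:,:,::-1])"
```

```text
t: 2.85
eef_pos: [0.4396, 0.3012, 0.1384]
ee_rot: [-1.569, 0.002, 1.367]
contact_force: [0.8, -0.3, 0.1]
finger_gap: 0.0004
```

View pics/w1.png

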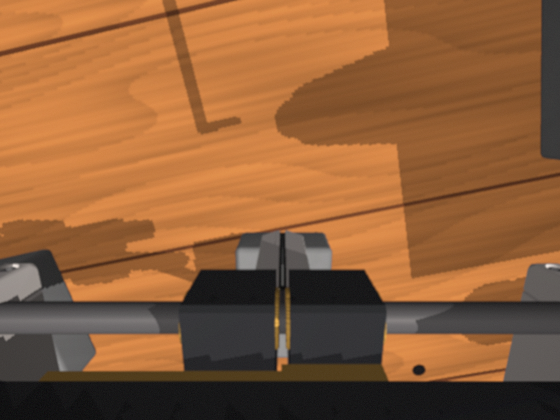

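The wrist view (camera on the near side of the hand) shows only the closed jaws over the table; there is no contact force. I push the bar along the isolator's x, following its arc.

```bash
python3 -m creep '[{"gripper":0,"x":5,"y":-1,"z":0,"wx":0,"wy":0,"wz":0},{"gripper":0,"x":12,"y":-2,"z":1,"wx":0,"wy":0,"wz":0},{"gripper":0,"x":20,"y":-4,"z":3,"wx":0,"wy":0,"wz":0},{"gripper":0,"x":28,"y":-5,"z":7,"wx":0,"wy":0,"wz":0},{"gripper":0,"x":36,"y":-7,"z":11,"wx":0,"wy":0,"wz":0},{"gripper":0,"x":44,"y":-8,"z":14,"wx":0,"wy":0,"wz":0},{"gripper":0,"x":52,"y":-10,"z":17,"wx":0,"wy":0,"wz":0},{"gripper":0,"x":60,"y":-12,"z":19,"wx":0,"wy":0,"wz":0},{"gripper":0,"x":68,"y":-13,"z":20,"wx":0,"wy":0,"wz":0},{"gripper":0,"x":76,"y":-15,"z":21,"wx":0,"wy":0,"wz":0},{"gripper":0,"x":84,"y":-16,"z":21,"wx":0,"wy":0,"wz":0},{"gripper":0,"x":92,"y":-18,"z":20,"wx":0,"wy":0,"wz":0},{"gripper":0,"x":100,"y":-19,"z":18,"wx":0,"wy":0,"wz":0},{"gripper":0,"x":108,"y":-21,"z":15,"wx":0,"wy":0,"wz":0},{"gripper":0,"x":115,"y":-22,"z":12,"wx":0,"wy":0,"wz":0},{"gripper":0,"x":120,"y":-23,"z":9,"wx":0,"wy":0,"wz":0},{"gripper":0,"x":124,"y":-24,"z":8,"wx":0,"wy":0,"wz":0},{"gripper":0,"x":127,"y":-25,"z":7,"wx":0,"wy":0,"wz":0},{"gripper":0,"x":127,"y":-25,"z":7,"wx":0,"wy":0,"wz":0},{"gripper":0,"x":127,"y":-25,"z":7,"wx":0,"wy":0,"wz":0}]'; python3 -c "
from h import *
t=get('top')['color'][150:280,90:300];s=get('side')['color'][130:230,160:300]
v=np.vstack([cv2.resize(t,(600,371)),cv2.resize(s,(320,229))[:, :] if 0 else np.pad(cv2.resize(s,(320,229)),((0,0),(0,280),(0,0)))])
cv2.imwrite('pics/t2.png',v[:,:,::-1])"
```

```text
t: 4.62
eef_pos: [0.5669, 0.2779, 0.1463]
ee_rot: [-1.57, 0.0, 1.368]
contact_force: [-0.5, 0.6, -0.7]
finger_gap: 0.0007
```

View pics/t2.png

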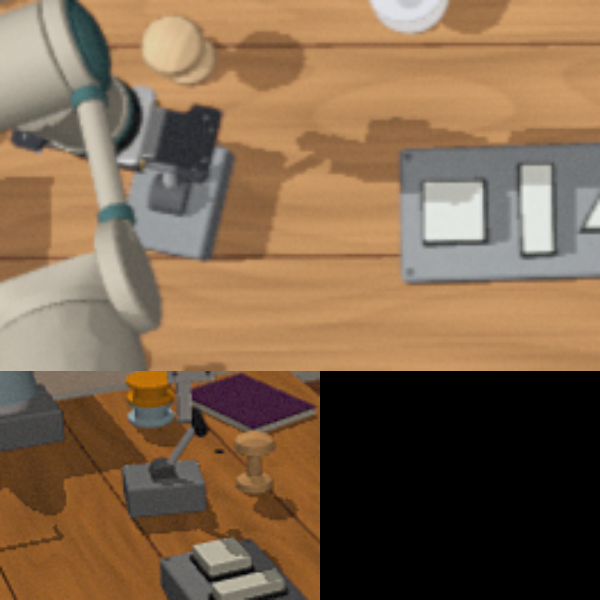

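The handle now leans away from the robot (in the side crop the grip is at (200,422), up and to the right of the box). I retreat, rise and go over the round key with the jaws along x.

```bash
python3 -m creep '[{"gripper":0,"x":-10,"y":2,"z":3,"wx":0,"wy":0,"wz":0},{"gripper":0,"x":-25,"y":5,"z":25,"wx":0,"wy":0,"wz":0},{"gripper":0,"x":-35,"y":5,"z":60,"wx":0,"wy":0,"wz":0},{"gripper":0,"x":-40,"y":-10,"z":90,"wx":0,"wy":0,"wz":-3},{"gripper":0,"x":-50,"y":-45,"z":90,"wx":0,"wy":0,"wz":-9},{"gripper":0,"x":-50,"y":-83,"z":90,"wx":0,"wy":0,"wz":-15},{"gripper":0,"x":-50,"y":-121,"z":90,"wx":0,"wy":0,"wz":-21},{"gripper":0,"x":-50,"y":-159,"z":90,"wx":0,"wy":0,"wz":-27},{"gripper":0,"x":-50,"y":-197,"z":90,"wx":0,"wy":0,"wz":-33},{"gripper":0,"x":-50,"y":-235,"z":90,"wx":0,"wy":0,"wz":-39},{"gripper":0,"x":-50,"y":-273,"z":90,"wx":0,"wy":0,"wz":-45},{"gripper":0,"x":-50,"y":-311,"z":90,"wx":0,"wy":0,"wz":-51},{"gripper":0,"x":-50,"y":-349,"z":85,"wx":0,"wy":0,"wz":-57},{"gripper":0,"x":-50,"y":-387,"z":75,"wx":0,"wy":0,"wz":-63},{"gripper":0,"x":-50,"y":-425,"z":60,"wx":0,"wy":0,"wz":-69},{"gripper":0,"x":-50,"y":-463,"z":45,"wx":0,"wy":0,"wz":-74},{"gripper":0,"x":-50,"y":-501,"z":30,"wx":0,"wy":0,"wz":-78},{"gripper":0,"x":-50,"y":-530,"z":10,"wx":0,"wy":0,"wz":-78},{"gripper":0,"x":-50,"y":-541,"z":-6,"wx":0,"wy":0,"wz":-78},{"gripper":0,"x":-50,"y":-541,"z":-6,"wx":0,"wy":0,"wz":-78}]'; python3 -c "
from h import *
a=get('top');b=get('side')
t=a['color'][150:280,90:370];s=b['color'][130:310,160:400]
v=np.vstack([cv2.resize(t,(646,300)),np.pad(cv2.resize(s,(400,300)),((0,0),(0,246),(0,0)))])
cv2.imwrite('pics/t3.png',v[:,:,::-1])
for nm,x in (('on',.0565),): 
  g=np.array([.533+.98*x,.285-.19*x,.1325]);print(proj(a,g),proj(b,g))
  ends=[g+np.array([.19,.98,0])*.035,g-np.array([.19,.98,0])*.035]; print(proj(a,ends),proj(b,ends))
c=a['color'];m=(c.max(2)<45).astype(np.uint8);q=np.zeros_like(m);q[185:215,125:180]=m[185:215,125:180]
n,l,st,ce=cv2.connectedComponentsWithStats(q);print(st[1:],ce[1:])
print(r.read_state()['eef_pos'],r.read_state()['contact_force'])"
```

```text
t: 6.38
eef_pos: [0.5152, -0.2644, 0.1376]
ee_rot: [-1.569, 0.004, 0.004]
contact_force: [-1.3, 0.1, 0.1]
finger_gap: 0.0002
[[146.44001778 194.95896741]] [[246.78188067 151.78259153]]
[[134.2785065  192.71515206]
 [158.60260155 197.20392811]] [[245.04699298 147.84977724]
 [248.57476941 155.84659137]]
[[136 191  23   9 124]] [[146.90322581 195.02419355]]
[ 0.51677394 -0.26229668  0.14059354] [-0.13258852 -0.04670855 -0.69832656]
```

View pics/t3.png

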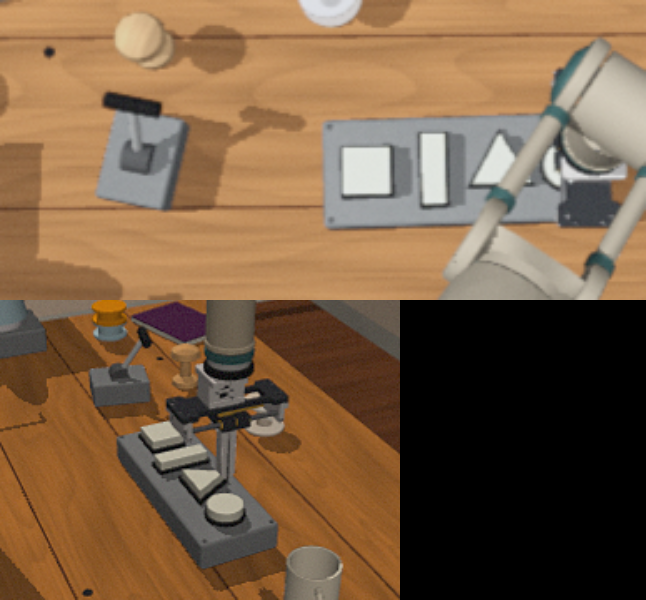

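Handle confirmed fully on: the bar is seen at (146.9,195.0) and predicted at (146.4,195.0). The tool stands over the round key. I press it down in steps.

```bash
python3 -m creep '[{"gripper":0,"x":0,"y":0,"z":-15,"wx":0,"wy":0,"wz":0},{"gripper":0,"x":0,"y":0,"z":-35,"wx":0,"wy":0,"wz":0},{"gripper":0,"x":0,"y":0,"z":-46,"wx":0,"wy":0,"wz":0},{"gripper":0,"x":0,"y":0,"z":-51,"wx":0,"wy":0,"wz":0},{"gripper":0,"x":0,"y":0,"z":-54,"wx":0,"wy":0,"wz":0},{"gripper":0,"x":0,"y":0,"z":-57,"wx":0,"wy":0,"wz":0},{"gripper":0,"x":0,"y":0,"z":-60,"wx":0,"wy":0,"wz":0},{"gripper":0,"x":0,"y":0,"z":-61,"wx":0,"wy":0,"wz":0},{"gripper":0,"x":0,"y":0,"z":-61,"wx":0,"wy":0,"wz":0},{"gripper":0,"x":0,"y":0,"z":-61,"wx":0,"wy":0,"wz":0}]'
```

```text
t: 7.32
eef_pos: [0.5177, -0.2624, 0.0804]
ee_rot: [-1.57, -0.001, 0.006]
contact_force: [-0.8, 3.0, 5.0]
finger_gap: 0.0008
```

```bash
python3 -m creep '[{"gripper":0,"x":0,"y":0,"z":-1,"wx":0,"wy":0,"wz":0},{"gripper":0,"x":0,"y":0,"z":-2,"wx":0,"wy":0,"wz":0},{"gripper":0,"x":0,"y":0,"z":-2,"wx":0,"wy":0,"wz":0},{"gripper":0,"x":0,"y":0,"z":-2,"wx":0,"wy":0,"wz":0}]'
```

```text
t: 7.65
eef_pos: [0.5178, -0.2626, 0.0801]
ee_rot: [-1.571, -0.002, 0.006]
contact_force: [-2.7, 5.0, 15.3]
finger_gap: 0.0006
```

The force rose from 5 to 15 N with no further travel, so the round key is at its stop. I hold for over 2 s, then lift clear.

```bash
python3 -m creep '[{"gripper":0,"x":0,"y":0,"z":0,"wx":0,"wy":0,"wz":0},{"gripper":0,"x":0,"y":0,"z":0,"wx":0,"wy":0,"wz":0},{"gripper":0,"x":0,"y":0,"z":0,"wx":0,"wy":0,"wz":0},{"gripper":0,"x":0,"y":0,"z":0,"wx":0,"wy":0,"wz":0},{"gripper":0,"x":0,"y":0,"z":0,"wx":0,"wy":0,"wz":0},{"gripper":0,"x":0,"y":0,"z":0,"wx":0,"wy":0,"wz":0},{"gripper":0,"x":0,"y":0,"z":0,"wx":0,"wy":0,"wz":0},{"gripper":0,"x":0,"y":0,"z":0,"wx":0,"wy":0,"wz":0},{"gripper":0,"x":0,"y":0,"z":0,"wx":0,"wy":0,"wz":0},{"gripper":0,"x":0,"y":0,"z":0,"wx":0,"wy":0,"wz":0},{"gripper":0,"x":0,"y":0,"z":0,"wx":0,"wy":0,"wz":0},{"gripper":0,"x":0,"y":0,"z":0,"wx":0,"wy":0,"wz":0},{"gripper":0,"x":0,"y":0,"z":0,"wx":0,"wy":0,"wz":0},{"gripper":0,"x":0,"y":0,"z":0,"wx":0,"wy":0,"wz":0},{"gripper":0,"x":0,"y":0,"z":0,"wx":0,"wy":0,"wz":0},{"gripper":0,"x":0,"y":0,"z":0,"wx":0,"wy":0,"wz":0},{"gripper":0,"x":0,"y":0,"z":0,"wx":0,"wy":0,"wz":0},{"gripper":0,"x":0,"y":0,"z":0,"wx":0,"wy":0,"wz":0},{"gripper":0,"x":0,"y":0,"z":0,"wx":0,"wy":0,"wz":0},{"gripper":0,"x":0,"y":0,"z":0,"wx":0,"wy":0,"wz":0}]'
python3 -m creep '[{"gripper":0,"x":0,"y":0,"z":0,"wx":0,"wy":0,"wz":0},{"gripper":0,"x":0,"y":0,"z":0,"wx":0,"wy":0,"wz":0},{"gripper":0,"x":0,"y":0,"z":0,"wx":0,"wy":0,"wz":0},{"gripper":0,"x":0,"y":0,"z":0,"wx":0,"wy":0,"wz":0},{"gripper":0,"x":0,"y":0,"z":0,"wx":0,"wy":0,"wz":0},{"gripper":0,"x":0,"y":0,"z":5,"wx":0,"wy":0,"wz":0},{"gripper":0,"x":0,"y":0,"z":12,"wx":0,"wy":0,"wz":0},{"gripper":0,"x":0,"y":0,"z":25,"wx":0,"wy":0,"wz":0},{"gripper":0,"x":0,"y":0,"z":38,"wx":0,"wy":0,"wz":0},{"gripper":0,"x":0,"y":8,"z":42,"wx":0,"wy":0,"wz":0},{"gripper":0,"x":-1,"y":28,"z":42,"wx":0,"wy":0,"wz":0},{"gripper":0,"x":-2,"y":56,"z":42,"wx":0,"wy":0,"wz":0},{"gripper":0,"x":-3,"y":86,"z":42,"wx":0,"wy":0,"wz":0},{"gripper":0,"x":-4,"y":116,"z":42,"wx":0,"wy":0,"wz":0},{"gripper":0,"x":-4,"y":144,"z":42,"wx":0,"wy":0,"wz":0},{"gripper":0,"x":-4,"y":162,"z":42,"wx":0,"wy":0,"wz":0},{"gripper":0,"x":-4,"y":169,"z":42,"wx":0,"wy":0,"wz":0},{"gripper":0,"x":-4,"y":169,"z":42,"wx":0,"wy":0,"wz":0},{"gripper":0,"x":-4,"y":169,"z":42,"wx":0,"wy":0,"wz":0}]'
python3 -c "
from h import *
b=get('side')
s=b['color'][190:300,220:340];cv2.imwrite('pics/s4.png',cv2.resize(s,(600,550))[:,:,::-1])"
```

```text
t: 9.32
eef_pos: [0.5178, -0.2626, 0.0801]
ee_rot: [-1.571, -0.002, 0.006]
contact_force: [-2.6, 4.9, 15.7]
finger_gap: 0.0003
t: 10.9
eef_pos: [0.5136, -0.0945, 0.1194]
ee_rot: [-1.572, -0.001, 0.008]
contact_force: [-0.1, 0.3, -0.0]
finger_gap: 0.0002
```

View pics/s4.png

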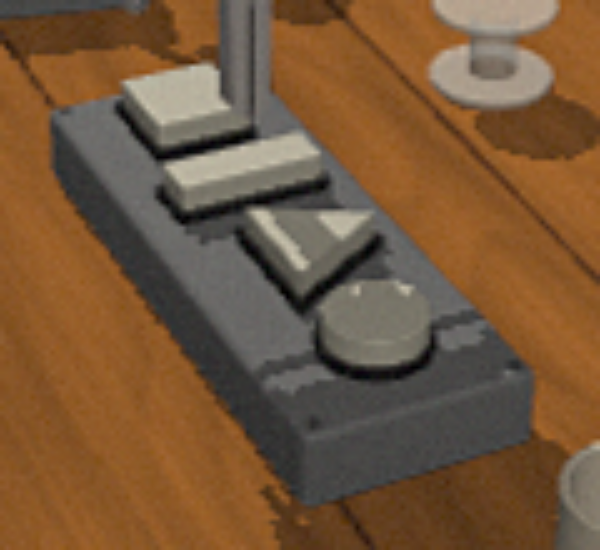

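All keys are up and the fingertips stand directly above the bar key (tip at (245,125), key centre at (245,170)). I press the bar.

```bash
python3 -m creep '[{"gripper":0,"x":0,"y":0,"z":-12,"wx":0,"wy":0,"wz":0},{"gripper":0,"x":0,"y":0,"z":-24,"wx":0,"wy":0,"wz":0},{"gripper":0,"x":0,"y":0,"z":-31,"wx":0,"wy":0,"wz":0},{"gripper":0,"x":0,"y":0,"z":-35,"wx":0,"wy":0,"wz":0},{"gripper":0,"x":0,"y":0,"z":-38,"wx":0,"wy":0,"wz":0},{"gripper":0,"x":0,"y":0,"z":-40,"wx":0,"wy":0,"wz":0},{"gripper":0,"x":0,"y":0,"z":-42,"wx":0,"wy":0,"wz":0},{"gripper":0,"x":0,"y":0,"z":-42,"wx":0,"wy":0,"wz":0},{"gripper":0,"x":0,"y":0,"z":-42,"wx":0,"wy":0,"wz":0},{"gripper":0,"x":0,"y":0,"z":-42,"wx":0,"wy":0,"wz":0},{"gripper":0,"x":0,"y":0,"z":-42,"wx":0,"wy":0,"wz":0}]'
```

```text
t: 11.87
eef_pos: [0.5132, -0.0953, 0.08]
ee_rot: [-1.573, -0.001, 0.007]
contact_force: [-4.9, -2.8, 16.5]
finger_gap: 0.0006
```

At the stop (16 N, TCP z 0.080). I lift and go to the triangle.

```bash
python3 -m creep '[{"gripper":0,"x":0,"y":0,"z":5,"wx":0,"wy":0,"wz":0},{"gripper":0,"x":0,"y":0,"z":12,"wx":0,"wy":0,"wz":0},{"gripper":0,"x":0,"y":0,"z":25,"wx":0,"wy":0,"wz":0},{"gripper":0,"x":0,"y":0,"z":38,"wx":0,"wy":0,"wz":0},{"gripper":0,"x":0,"y":-6,"z":42,"wx":0,"wy":0,"wz":0},{"gripper":0,"x":1,"y":-22,"z":42,"wx":0,"wy":0,"wz":0},{"gripper":0,"x":2,"y":-46,"z":42,"wx":0,"wy":0,"wz":0},{"gripper":0,"x":2,"y":-68,"z":42,"wx":0,"wy":0,"wz":0},{"gripper":0,"x":2,"y":-80,"z":42,"wx":0,"wy":0,"wz":0},{"gripper":0,"x":2,"y":-84,"z":42,"wx":0,"wy":0,"wz":0},{"gripper":0,"x":2,"y":-84,"z":42,"wx":0,"wy":0,"wz":0},{"gripper":0,"x":2,"y":-84,"z":42,"wx":0,"wy":0,"wz":0}]'
python3 -m creep '[{"gripper":0,"x":0,"y":0,"z":-12,"wx":0,"wy":0,"wz":0},{"gripper":0,"x":0,"y":0,"z":-24,"wx":0,"wy":0,"wz":0},{"gripper":0,"x":0,"y":0,"z":-31,"wx":0,"wy":0,"wz":0},{"gripper":0,"x":0,"y":0,"z":-35,"wx":0,"wy":0,"wz":0},{"gripper":0,"x":0,"y":0,"z":-38,"wx":0,"wy":0,"wz":0},{"gripper":0,"x":0,"y":0,"z":-40,"wx":0,"wy":0,"wz":0},{"gripper":0,"x":0,"y":0,"z":-42,"wx":0,"wy":0,"wz":0},{"gripper":0,"x":0,"y":0,"z":-42,"wx":0,"wy":0,"wz":0},{"gripper":0,"x":0,"y":0,"z":-42,"wx":0,"wy":0,"wz":0},{"gripper":0,"x":0,"y":0,"z":-42,"wx":0,"wy":0,"wz":0},{"gripper":0,"x":0,"y":0,"z":-42,"wx":0,"wy":0,"wz":0}]'
```

```text
t: 12.87
eef_pos: [0.515, -0.1774, 0.1192]
ee_rot: [-1.57, 0.001, 0.006]
contact_force: [-0.2, -0.3, -0.2]
finger_gap: 0.0008
t: 13.78
eef_pos: [0.5147, -0.1766, 0.08]
ee_rot: [-1.569, 0.0, 0.007]
contact_force: [-4.9, 5.3, 17.4]
finger_gap: 0.0004
```

Triangle at the stop (17 N). I lift well clear and check.

```bash
python3 -m creep '[{"gripper":0,"x":0,"y":0,"z":5,"wx":0,"wy":0,"wz":0},{"gripper":0,"x":0,"y":0,"z":12,"wx":0,"wy":0,"wz":0},{"gripper":0,"x":0,"y":0,"z":30,"wx":0,"wy":0,"wz":0},{"gripper":0,"x":0,"y":0,"z":60,"wx":0,"wy":0,"wz":0},{"gripper":0,"x":-10,"y":0,"z":95,"wx":0,"wy":0,"wz":0},{"gripper":0,"x":-40,"y":0,"z":120,"wx":0,"wy":0,"wz":0},{"gripper":0,"x":-75,"y":0,"z":135,"wx":0,"wy":0,"wz":0},{"gripper":0,"x":-110,"y":0,"z":145,"wx":0,"wy":0,"wz":0},{"gripper":0,"x":-140,"y":0,"z":150,"wx":0,"wy":0,"wz":0},{"gripper":0,"x":-150,"y":0,"z":150,"wx":0,"wy":0,"wz":0},{"gripper":0,"x":-150,"y":0,"z":150,"wx":0,"wy":0,"wz":0},{"gripper":0,"x":-150,"y":0,"z":150,"wx":0,"wy":0,"wz":0}]'
python3 -c "
from h import *
a=get('top');b=get('side')
v=np.vstack([cv2.resize(a['color'][110:280,90:450],(640,302)),cv2.resize(b['color'][120:340,160:400],(320,293))[:, :].repeat(2,1)])
cv2.imwrite('pics/end.png',v[:,:,::-1])"
```

```text
t: 14.78
eef_pos: [0.3662, -0.1786, 0.2278]
ee_rot: [-1.572, -0.002, 0.006]
contact_force: [0.4, -0.0, 0.8]
finger_gap: 0.0006
```

View pics/end.png

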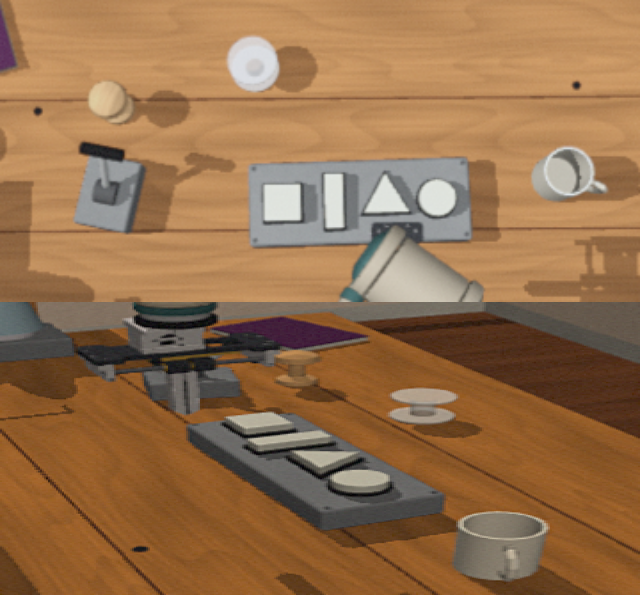

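The handle is on (grip at (102,152) in the top crop), all four keys are up, the mushroom, bobbin and mug stand where they were, and the arm is clear.

```bash
python3 -c "
from h import *
print(r.hand_in())"
```

```text
the job is handed in; nothing more can be done
None
```

The yarn winder start sequence is done in the order asked, and I handed the job in with the robot clock at about 15 s.

- **Isolator:** I pushed the T handle over before pressing any key. The top camera then showed the cross bar within half a pixel of where fully on should put it.
- **Round key:** I pressed it to its stop at about 15 N and held it for a little over 2 s.
- **Bar and triangle keys:** I pressed each to its stop, at about 16 N and 17 N, lifting clear between keys. A picture showed the round key up before I pressed the bar. I didn't take one between the bar and the triangle; there I relied on the tool being well above the bar key with no contact force.

The last pictures showed the handle on and all four keys up. The bobbin, mushroom and mug stood where they had been, judged by eye, and the arm was clear. I never pressed the square stop key. No check failed or disagreed, apart from one move refused for leaving out fields, which moved nothing.

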